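Set out toothed gears for inspection

TASK

Set out the four toothed gears for inspection: lay each of the three round-hubbed gears flat in the dish of its own size (small in small, medium in medium, large in large), and slide the block-hubbed gear with the slotted bore fully home onto the flattened shaft of the tester, turning it so that its slot matches the shaft. Leave the smooth, toothless collar and the oil bottle where they are.

Things in the scene. Friction and masses are not known exactly. Their poses are not given: they have to be found in the camera images.
- gear_small: The smallest of three loose steel gears with a round hub, lying flat: toothed disc 42 mm across the teeth, 10 mm thick; hub 28 mm in diameter, its top 28 mm above the underside (18 mm of hub above the disc to grip), with a 12 mm round bore. About 120 g. Origin: centre of the underside; z up along the bore.
- gear_medium: The middle one of three loose steel gears with a round hub, lying flat: toothed disc 54 mm across the teeth, 10 mm thick; hub 28 mm in diameter, its top 28 mm above the underside (18 mm of hub above the disc to grip), with a 12 mm round bore. About 200 g. Origin: centre of the underside; z up along the bore.
- gear_large: The largest of three loose steel gears with a round hub, lying flat: toothed disc 68 mm across the teeth, 10 mm thick; hub 28 mm in diameter, its top 28 mm above the underside (18 mm of hub above the disc to grip), with a 12 mm round bore. About 320 g. Origin: centre of the underside; z up along the bore.
- gear_slotted: Loose steel gear with a block hub, lying flat: toothed disc 60 mm across, 10 mm thick; block 36 mm along its x, 32 mm along its y, top 28 mm above the underside (18 mm of block above the disc). A slot 21 mm along x, 12 mm along y goes right through. 260 g. Origin: centre of the underside; z up, x along the slot. A half turn makes no difference.
- dish_small: The smallest of three fixed, round, grey plastic dishes with a cork lining. Inside diameter 66 mm, outside 72 mm, 12 mm high, inner floor 3 mm above its underside. Origin: centre of its underside, on the bench; z up. It does not move.
- dish_medium: The middle one of three fixed, round, grey plastic dishes with a cork lining. Inside diameter 78 mm, outside 84 mm, 12 mm high, inner floor 3 mm above its underside. Origin: centre of its underside, on the bench; z up. It does not move.
- dish_large: The largest of three fixed, round, grey plastic dishes with a cork lining. Inside diameter 92 mm, outside 98 mm, 12 mm high, inner floor 3 mm above its underside. Origin: centre of its underside, on the bench; z up. It does not move.
- tester: Fixed blue block, 110 mm (x) by 84 mm (y), 30 mm high. Amid its top an aluminium seat, 44 mm across, its top 36 mm above the bench; upright on its centre a flattened steel shaft, 18 mm along x, 9 mm along y, reaching 20.5 mm above the seat, the last 4.5 mm rounded. The slotted gear is home when its underside lies on the seat. Origin: centre of the underside; z up.
- collar: Loose smooth steel collar, without teeth: plain disc 50 mm in diameter and 10 mm thick with a round hub 32 mm in diameter up to 24 mm above the underside and a 22 mm bore. To be left alone. Origin: centre of the underside.
- oil: Small white oil bottle with a black cap, 34 mm in diameter, 95 mm high, standing loose beyond the dishes. To be left alone. Origin: centre of the underside.
There are look-alikes about, which are no part of the job. Leave any green look-alike of the gear_small alone. Leave any orange look-alike of the dish_small alone.

How it is judged:
At the end, for the whole second after the job is handed in: Each round-hubbed gear lies flat (within 5 degrees) on the floor of its own dish, within 15 mm of its centre (anywhere flat on the floor meets this); the slotted gear lies flat on the tester's seat within 3 mm of height, 5 mm of centre and 0.25 rad of the shaft; all four at rest (horizontal distance between gear_small and dish_small below 0.015 m and z of gear_small in the frame of dish_small between 0 and 0.006 m and angle between each of gear_small, gear_medium, gear_large, gear_slotted's own z axis and vertical below 0.09 rad and horizontal distance between gear_medium and dish_medium below 0.015 m and z of gear_medium in the frame of dish_medium between 0 and 0.006 m and horizontal distance between gear_large and dish_large below 0.015 m and z of gear_large in the frame of dish_large between 0 and 0.006 m and horizontal distance between gear_slotted and tester below 0.005 m and z of gear_slotted in the frame of tester between 0.033 and 0.039 m and angle between the x axis of gear_slotted and the x axis of tester, either way round below 0.25 rad and linear speed of each of gear_small, gear_medium, gear_large, gear_slotted below 0.02 m/s and angular speed of each of gear_small, gear_medium, gear_large, gear_slotted below 0.2 rad/s); the robot touches nothing.
It fails at once if the collar is moved more than 20 mm (distance of collar from where it was at the start of the episode above 0.02 m).
It fails at once if the oil bottle is moved more than 20 mm (distance of oil from where it was at the start of the episode above 0.02 m).
It also fails if it takes over 99 s, if anything falls off the work surface, if the arm or the gripper's body presses on something with over 40 N, if the wrist force passes 120 N, or if a joint passes its speed limit or range.

ROBOT

A 6-joint arm with a two-finger parallel gripper is mounted at the origin on the work surface. World frame = base frame: x ahead of the robot, y to its left, z up, the work surface at z = 0. Lengths are in m, angles in rad, forces in N, time in s.
With the tool pointing down it reaches from about 0.275 to 1 m from the base axis. Payload 8.4 kg.
Tool frame: the origin (TCP) lies at the very end of the fingers, on their centre line; the grasp point (between the pads) lies 19 mm behind it; z points along the fingers, y is the line along which they close (so a half turn about z gives the same grasp; the last joint's range is limited). The gripper opens to 85 mm and grips with 20 to 120 N. Pads are 22 mm wide; open, the fingers measure 114 mm over their backs; the gripper's body (76 mm by 85 mm) begins 54 mm behind the grasp point. The pads swing forward as they close: fully open they stand 13 mm farther back than shut.
Start: joints at [-1.297, 0.353, 1.633, -0, 1.155, -0.002], TCP at [0.17, -0.601, 0.231] pointing down, gripper open.
Joint ranges: [-2.63, 2.63], [-0.92, 2.1], [0.06, 2.66], [-1.3, 4.44], [0, 2.69], [-3.02, 3.02]. Speed limits (rad/s): [2.22, 2.22, 2.79, 3.14, 3.14, 3.14].

INTERFACE

Orientations are given as [roll, pitch, yaw] about the fixed x, y, z axes, in that order (R = Rz(yaw) Ry(pitch) Rx(roll)).
In Python, from workcell import get_obs, snapshot, hand_in, outline_of gives the robot as it stands.
- The arm moves only by the tool jog_arm, never from a script. Its argument "commands" is a list of rows, each a list of 6 numbers: the shift along the tool's x, y, z in cm, then the turn, a rotation vector about the tool's x, y, z in degrees. In form: [[dx, dy, dz, wx, wy, wz], ...]. A call has exactly 5 rows; each row is the pose to reach, as a shift and turn from the pose commanded when the call began, along the tool's axes at that moment; what a row does not reach only later rows make up. A row lasts 1/10 s, in which the tool goes at most 50 mm and 8.59 degrees, less where a joint would pass 70% of its speed; a pose out of reach is approached as far as the arm can. A call with a gripper value outside its range is refused whole. "fingers" is the opening, from -1 (shut) to 1 (fully open), set as the call begins (left out, the last holds). The fingers move at their own pace and stop on an object; "grip_force" is the grip in N (left out, the last holds). Time passes only in rows, so rows that repeat a pose let the fingers close, or fill a call up. It gives the time, the measured TCP pose, the force, the opening and the grip force at its end, in the units of the state.
- get_obs(): the state, without advancing time (a new reading comes with each control period).
- snapshot(name): name is "scene" or "top"; returns a dict with "image" (400x640x3 uint8, red, green, blue), "mtx" (3x3 intrinsics, pixels), "dist_coeffs" ([k1, k2, p1, p2, k3] as OpenCV has them; the pictures are not rectified), "position" and "attitude" of the camera in the world. Camera axes: x right, y down, z forward; pixel columns grow to the right and rows downward; lengths in m; the calibration is good to about 2 mm. A picture is of the moment at which its call begins. There is no depth.
- hand_in(): hands the job in; it is judged then, once.
Trained networks look in the newest picture that a camera, given by its name, has taken for a name from the list of things; names that differ only in an ending like _2 or _b are one class to them, and where a whole thing is asked for, a point or a joint stands for the part that bears it (a point fixed in the world has none). Each returns a list of dicts, best first, with "p" (0 to 1); they miss things now and then, are a little off and sometimes report something else, mostly with a low value. They report only what shows in the picture. A call takes as long as a camera call. They do not tell look-alikes from the thing itself.
- outline_of(query, camera): "region" (400x640 bool, what is visible of it) and "uv" ([column, row] in pixels, amid what is visible of it).
The state is a dict: "clock": time; "q": joint angles; "joint_vel": joint speeds; "joint_torque": joint torques, N m; "position": TCP position; "eef_rot": TCP orientation; "ft_force": force on the tool from outside, world axes, zero at the start; "wrist_torque": the same for the moment, N m; "opening": finger opening in m; "gripper_force": force on a finger pad.
Only numpy, scipy, OpenCV 4.12 (cv2) and the standard library are available. Lean on these libraries where they do the work, as an engineer would, in place of code of your own. Each camera call takes 0.05 s, during which the arm holds its last target. There are 200 camera calls.

## Working session

There is one attempt and no reset: what is moved stays moved. The work goes in short steps, Python scripts to look and compute and a tool call to move; the robot and the scene stay as the last step left them, time stands still between calls to the robot, and variables do not carry over. Pictures are saved under pics/ and viewed, at most 14 in all, crops included, and the job is handed in when it is done.

Besides the shell and the picture viewer there is one more tool, called after "Call:" as name(argument=value, ...), one argument or row to a line, values as JSON. jog_arm: Moves the arm, as the interface text tells. Its arguments: {"type":"object","properties":{"commands":{"type":"array"},"fingers":{"type":"number"},"grip_force":{"type":"number"}},"required":["commands"]}

```bash
ls; mkdir -p pics; cat > h.py <<'E'
import numpy as np,cv2
from workcell import *
def cam(s):
    a=np.array(s["attitude"],float)
    if a.shape==(3,3): R=a
    elif a.size==3:
        from scipy.spatial.transform import Rotation as Ro; R=Ro.from_euler('xyz',a).as_matrix()
    else: raise Exception(a)
    return R,np.array(s["position"],float)
def w(s,uv,z):
    R,p=cam(s); n=cv2.undistortPoints(np.array(uv,float).reshape(-1,1,2),np.array(s["mtx"]),np.array(s["dist_coeffs"]))[:,0]
    d=np.c_[n,np.ones(len(n))]@R.T
    return (p+d*((z-p[2])/d[:,2])[:,None])[:,:2]
def proj(s,P):
    R,p=cam(s); t=-R.T@p
    return cv2.projectPoints(np.array(P,float).reshape(-1,1,3),cv2.Rodrigues(R.T)[0],t,np.array(s["mtx"]),np.array(s["dist_coeffs"]))[0][:,0]
def save(n,im): cv2.imwrite("pics/"+n+".png",im[:,:,::-1])
E
python3 - <<'E'
from h import *
import pickle
print(get_obs())
D={}
for c in("top","scene"):
    s=snapshot(c);D[c]=s;save(c+"0",s["image"]);print(c,s["position"],s["attitude"],s["mtx"],s["dist_coeffs"])
top={"gear_small":.028,"gear_medium":.028,"gear_large":.028,"gear_slotted":.028,"dish_small":.012,"dish_medium":.012,"dish_large":.012,"tester":.03,"collar":.024,"oil":.095}
for n,z in top.items():
    for c in("top","scene"):
        for r in outline_of(n,c):
            if r["p"]>.15: print(n,c,round(r["p"],2),np.round(r["uv"],1),w(D[c],r["uv"],z).round(4),r["region"].sum())
pickle.dump(D,open("D.pkl","wb"))
E
```

```text
pics
{'clock': 0.0, 'q': array([-1.29740846e+00,  3.53664368e-01,  1.63415240e+00, -8.10936862e-06,
        1.15522199e+00, -2.39053773e-03]), 'joint_vel': array([ 2.40797602e-04,  1.25505721e-03, -1.15660923e-03,  8.83814848e-04,
       -9.50997602e-04, -2.30502574e-05]), 'joint_torque': array([ 3.64113279e-03, -6.05240679e+01, -3.42061400e+01,  2.20822194e-04,
        9.33312171e-03, -6.03003599e-06]), 'position': array([ 0.17005443, -0.60090529,  0.23054375]), 'eef_rot': array([-3.14014653e+00,  3.95740267e-06,  2.75781688e-01]), 'ft_force': array([ 0.40504464,  0.72810393, -0.51870106]), 'wrist_torque': array([-0.02927113, -0.02185863, -0.02748636]), 'gripper_force': 0.0, 'opening': 0.08545854420044259}
top [0.32430147 0.00247432 1.14011295] [-2.92321624e+00 -1.49308399e-03 -1.48141786e+00] [[448.22823115   0.         320.40093075]
 [  0.         448.22823115 201.57744485]
 [  0.           0.           1.        ]] [0.02680723 0.         0.         0.         0.        ]
scene [0.85747376 0.59198187 0.67615421] [-2.35252243  0.01327768  2.6351302 ] [[425.86718937   0.         325
[... 815 characters left out ...]
199.2 198. ] [[0.5552 0.335 ]] 644
dish_small top 0.58 [207.6 157.1] [[0.6666 0.3293]] 517
dish_small scene 0.64 [357.  349.9] [[0.6636 0.3302]] 1511
dish_small scene 0.59 [411.2 323.4] [[0.5562 0.3353]] 1287
dish_medium top 0.94 [370.3 182.7] [[ 0.6355 -0.1017]] 805
dish_large top 0.91 [473.6 233.8] [[ 0.5253 -0.3705]] 1216
dish_large scene 0.86 [269.2 121. ] [[ 0.5209 -0.3573]] 621
tester top 0.6 [274.9 165.6] [[0.654  0.1483]] 1412
tester scene 0.65 [307.  268.6] [[0.6646 0.1534]] 2606
collar top 0.89 [442. 280.] [[ 0.4018 -0.2913]] 305
collar scene 0.63 [320.  121.7] [[ 0.4093 -0.2671]] 197
oil top 0.5 [325.2 117.2] [[0.7709 0.0289]] 217
oil scene 0.94 [220.6 247.1] [[0.7963 0.0807]] 616
```

```bash
python3 - <<'E'
from h import *
import pickle
D=pickle.load(open("D.pkl","rb"))
save("top_b",cv2.resize(D["top"]["image"][90:330,160:510],None,fx=2.28,fy=2.28,interpolation=cv2.INTER_CUBIC))
save("scene_b",cv2.resize(D["scene"]["image"][90:390,190:520],None,fx=2,fy=2,interpolation=cv2.INTER_CUBIC))
E
```

```text
(no output)
```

View pics/top_b.png

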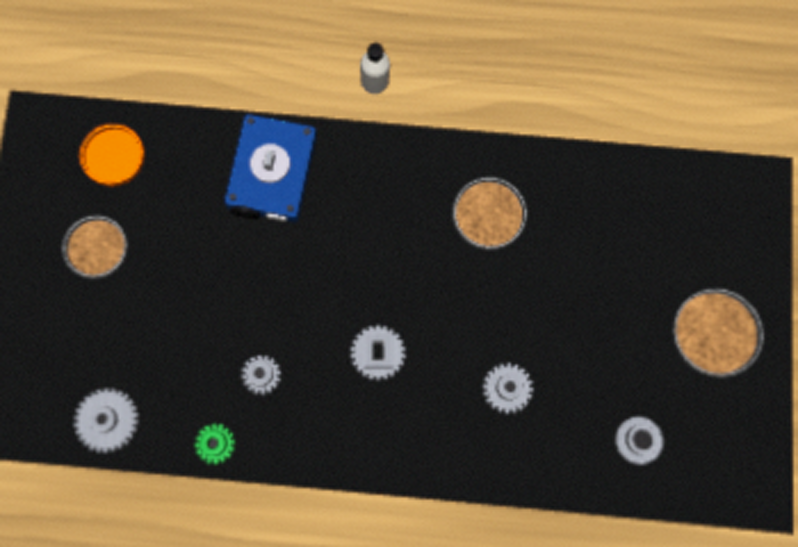

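View pics/scene_b.png

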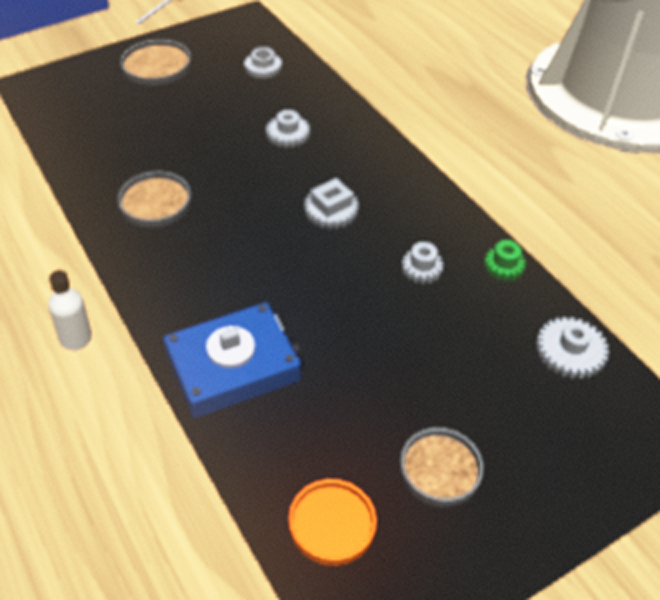

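The top crop shows the steel small gear at (274,254) in the full image, the green look-alike at (254,284), the cork small dish at (199,198) and the orange one at (208,157). The steel gear and the cork dish fit the descriptions (steel; grey with cork), and both are clear in these enlarged crops. The slotted gear is at (321,244) and the tester at (277,162). Next I'll fit silhouettes in both cameras.

```bash
cat > fit.py <<'E'
from h import *
from scipy.optimize import minimize
def circ(r,z,c=(0,0)):
    a=np.linspace(0,2*np.pi,48,endpoint=False); return np.c_[c[0]+r*np.cos(a),c[1]+r*np.sin(a),0*a+z]
def rect(a,b,z): return np.array([[x*a/2,y*b/2,z] for x,y in((1,1),(-1,1),(-1,-1),(1,-1))])
def cyl(r,z0,z1): return np.r_[circ(r,z0),circ(r,z1)]
def gear(R): return [cyl(R-.0015,0,.01),cyl(.014,.01,.028)]
MODELS={"gear_small":gear(.021),"gear_medium":gear(.027),"gear_large":gear(.034),
 "gear_slotted":[cyl(.0285,0,.01),np.r_[rect(.036,.032,.01),rect(.036,.032,.028)]],
 "dish_small":[cyl(.036,0,.012)],"dish_medium":[cyl(.042,0,.012)],"dish_large":[cyl(.049,0,.012)],
 "tester":[np.r_[rect(.11,.084,0),rect(.11,.084,.03)]],"collar":[cyl(.025,0,.01),cyl(.016,.01,.024)]}
def place(P,x):
    c,s=np.cos(x[2]),np.sin(x[2]); return P@np.array([[c,-s,0],[s,c,0],[0,0,1]]).T+[x[0],x[1],x[3]]
S=8
def render(s,model,x,box):
    u0,v0,u1,v1=box; m=np.zeros(((v1-v0)*S,(u1-u0)*S),np.uint8)
    for P in model:
        q=((proj(s,place(P,x))-[u0,v0]+.5)*S-.5)
        cv2.fillConvexPoly(m,cv2.convexHull(np.round(q*16).astype(np.int32)),255,shift=4)
    return cv2.resize(m,(u1-u0,v1-v0),interpolation=cv2.INTER_AREA)/255.
def fit(views,model,x0,yaw=False,z=0.,half=45):
    "views: list of (snapshot, soft mask)"
    cs=[]
    for s,m in views:
        u,v=proj(s,[[x0[0],x0[1],z+.01]])[0].astype(int); cs.append((s,m,(max(u-half,0),max(v-half,0),min(u+half,640),min(v+half,400))))
    def f(p):
        x=[x0[0]+p[0]/1e3,x0[1]+p[1]/1e3,x0[2]+(p[2]/50 if yaw else 0),z]
        return sum(((render(s,model,x,b)-m[b[1]:b[3],b[0]:b[2]])**2).sum() for s,m,b in cs)
    n=3 if yaw else 2
    r=minimize(f,np.zeros(n),method="Nelder-Mead",options=dict(initial_simplex=np.vstack([np.zeros(n),8*np.eye(n)]),xatol=.03,fatol=.01))
    return [x0[0]+r.x[0]/1e3,x0[1]+r.x[1]/1e3,x0[2]+(r.x[2]/50 if yaw else 0)],r.fun
E
cat > m.py <<'E'
from fit import *
import pickle
D=pickle.load(open("D.pkl","rb"))
G={"gear_small":(.435,.12),"gear_medium":(.44,-.135),"gear_large":(.365,.29),"gear_slotted":(.465,.015),"collar":(.40,-.28),
"dish_small":(.555,.335),"dish_medium":(.635,-.10),"dish_large":(.523,-.365),"tester":(.655,.15)}
def soft(im,n):
    f=im.astype(float)
    if n=="tester": 
        m=((f[...,2]>60)&(f[...,2]>f[...,0]*1.5)).astype(np.uint8)
        m=cv2.morphologyEx(m,cv2.MORPH_CLOSE,np.ones((19,19),np.uint8)); return m.astype(float)
    g=f.mean(2); m=np.clip((g-30)/(90-30),0,1)
    if n.startswith("dish"): # fill
        b=(g>45).astype(np.uint8); m=cv2.morphologyEx(b,cv2.MORPH_CLOSE,np.ones((5,5),np.uint8)).astype(float)
    return m
for n,g in G.items():
    y=n in("tester","gear_slotted"); x0=(*g,-.2 if n=="tester" else 0)
    half={"gear_small":20,"gear_slotted":28,"tester":50}.get(n,26)
    h2={"gear_small":20,"gear_slotted":33,"tester":72,"dish_small":48}.get(n,34 if 'dish' not in n else 40)
    vs=[(D["top"],soft(D["top"]["image"],n)),(D["scene"],soft(D["scene"]["image"],n))]
    # refine initial using top then per-camera
    for k,v,hh in(("top",vs[:1],half),("scene",vs[1:],h2)):
        x,e=fit(v,MODELS[n],x0,y,half=hh); x,e=fit(v,MODELS[n],x,y,half=hh); print(n,k,np.round(x,4),round(e,1))
s=D["top"];g=s["image"].mean(2)
E
python3 m.py
python3 - <<'E'
from h import *
import pickle
D=pickle.load(open("D.pkl","rb"))
a=D["top"]["image"][225:265,300:342];b=D["scene"]["image"][165:220,325:385]
a=cv2.resize(a,(390,371),interpolation=cv2.INTER_CUBIC);b=cv2.resize(b,(400,371),interpolation=cv2.INTER_CUBIC)
save("slot",np.hstack([a,b]))
E
```

```text
gear_small top [0.4301 0.1277 0.    ] 20.8
gear_small scene [0.4269 0.1274 0.    ] 138.8
gear_medium top [ 0.4394 -0.1454  0.    ] 25.8
gear_medium scene [ 0.4356 -0.1453  0.    ] 942.2
gear_large top [0.3655 0.2911 0.    ] 209.4
gear_large scene [0.362 0.29  0.   ] 1244.8
gear_slotted top [0.4662 0.0014 0.0425] 48.9
gear_slotted scene [0.4628 0.0009 0.0569] 439.8
collar top [ 0.396  -0.2914  0.    ] 20.9
collar scene [ 0.3936 -0.2911  0.    ] 1828.6
dish_small top [0.5577 0.3321 0.    ] 13.4
dish_small scene [0.6725 0.3644 0.    ] 5710.0
dish_medium top [ 0.6376 -0.1126  0.    ] 14.9
dish_medium scene [0.6589 0.0307 0.    ] 4964.0
dish_large top [ 0.5228 -0.3747  0.    ] 15.7
dish_large scene [ 0.5578 -0.1525  0.    ] 5330.4
tester top [ 0.669   0.1424 -0.1064] 92.4
tester scene [ 0.6614  0.1406 -0.117 ] 97.2
```

View pics/slot.png

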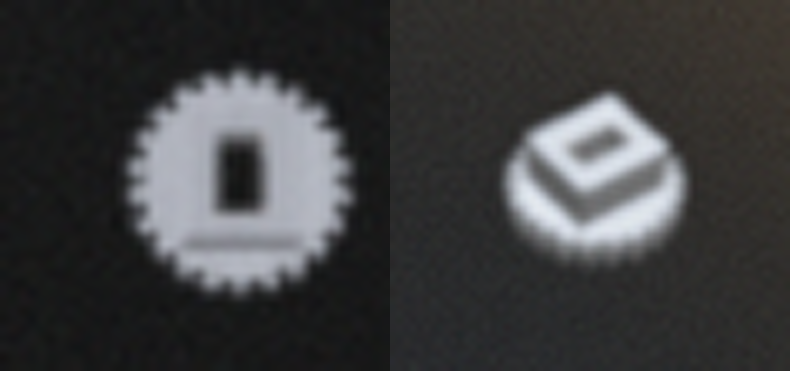

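The right crop confirms the block-hubbed slotted gear, with its slot roughly along world x (yaw about 0.06). Next: refine the seat and compute the first move.

```bash
cat > go.py <<'E'
import sys
from h import *
def rot(y): return np.array([[np.cos(y),np.sin(y),0],[np.sin(y),-np.cos(y),0],[0,0,-1.]])
if __name__=="__main__":
    o=get_obs(); p=o["position"];y=o["eef_rot"][2]
    print(round(o["clock"],2),p.round(4),np.round(o["eef_rot"],4),round(o["opening"],4),o["ft_force"].round(1))
    for a in sys.argv[1:]:
        t=np.array([float(v) for v in a.split(",")]); d=rot(y).T@(t[:3]-p)*100; dw=-np.degrees((t[3]-y+np.pi)%(2*np.pi)-np.pi)
        print(a,"->",d.round(2),round(dw,2)); p,y=t[:3],t[3]
E
python3 - <<'E'
from fit import *
import pickle
D=pickle.load(open("D.pkl","rb"))
for k in("top","scene"):
    f=D[k]["image"].astype(float); lo=np.clip((f[...,0]-80)/100,0,1)
    lo=cv2.morphologyEx((f[...,0]>110).astype(np.uint8),cv2.MORPH_CLOSE,np.ones((7,7),np.uint8)).astype(float)
    M=[cyl(.022,.030,.036)]
    x,e=fit([(D[k],lo)],M,(.665,.1415,0),half=18 if k=="top" else 30);x,e=fit([(D[k],lo)],M,x,half=18 if k=="top" else 30);print("seat",k,np.round(x,4),e)
    g=f.mean(2); lo=np.clip((g-70)/(160-70),0,1); M=MODELS["gear_slotted"]
    x,e=fit([(D[k],lo)],M,(.4645,.0011,.06),True,half=28 if k=="top" else 33);print("slot",k,np.round(x,4),e)
    for n,x0 in(("gear_medium",(.4375,-.1453,0)),("gear_small",(.4285,.1275,0)),("gear_large",(.364,.2905,0))):
        x,e=fit([(D[k],lo)],MODELS[n],x0,half=24);print(n,k,np.round(x,4),e)
E
python3 go.py .4375,-.1453,.08,1.5
```

```text
seat top [0.666  0.1415 0.    ] 4.53198000768935
slot top [0.466  0.0011 0.1016] 48.81640394719979
gear_medium top [ 0.4399 -0.1456  0.    ] 31.119410198356753
gear_small top [0.4302 0.1277 0.    ] 24.81555209060143
gear_large top [0.3658 0.2911 0.    ] 102.4920302257916
seat scene [0.663 0.141 0.   ] 47.24445982314494
slot scene [ 4.619e-01 -4.000e-04  1.005e-01] 86.12239599204483
gear_medium scene [ 0.4357 -0.1465  0.    ] 16.397775262126153
gear_small scene [0.4263 0.1266 0.    ] 23.792172146515345
gear_large scene [0.361 0.289 0.   ] 283.19534818042445
1.1 [ 0.1702 -0.6014  0.2313] [3.1415 0.     0.2758] 0.0855 [-0.5 -0.4 -0.4]
.4375,-.1453,.08,1.5 -> [ 38.14 -36.61  15.13] -70.14
```

Call:
jog_arm(
  commands=[
    [3.5, -3.4, 0.4, 0, 0, -7],
    [7, -6.8, 0.8, 0, 0, -14],
    [10.5, -10.2, 1.2, 0, 0, -21],
    [14, -13.6, 1.6, 0, 0, -28],
    [17.5, -17, 2, 0, 0, -35],
  ],
  fingers=0.3,
  grip_force=40,
)

```text
clock: 1.6
position: [0.2929, -0.3885, 0.2113]
eef_rot: [3.141, 0.0, 0.891]
ft_force: [1.1, -1.1, 0.4]
opening: 0.0558
gripper_force: 0.0
```

```bash
python3 go.py .4378,-.146,.08,1.5
```

```text
1.6 [ 0.2929 -0.3885  0.2113] [3.141  0.     0.8912] 0.0558 [ 1.1 -1.1  0.4]
.4378,-.146,.08,1.5 -> [27.97 -3.97 13.13] -34.88
```

Call:
jog_arm(
  commands=[
    [4.8, -0.7, 1, 0, 0, -7],
    [9.6, -1.4, 2, 0, 0, -14],
    [14.4, -2.1, 3, 0, 0, -21],
    [19.2, -2.8, 4, 0, 0, -28],
    [24, -3.4, 5, 0, 0, -35],
  ],
)

```text
clock: 2.1
position: [0.4184, -0.1809, 0.1613]
eef_rot: [3.141, 0.0, 1.502]
ft_force: [0.6, -0.1, -0.3]
opening: 0.0557
gripper_force: 0.0
```

Call:
jog_arm(
  commands=[
    [0, 0, 0, 0, 0, 0],
    [0, 0, 0, 0, 0, 0],
    [0, 0, 0, 0, 0, 0],
    [0, 0, 0, 0, 0, 0],
    [0, 0, 0, 0, 0, 0],
  ],
)

```text
clock: 2.6
position: [0.4172, -0.1838, 0.1615]
eef_rot: [3.141, 0.0, 1.495]
ft_force: [-0.4, 0.9, -0.2]
opening: 0.0559
gripper_force: 0.0
```

```bash
python3 go.py .4378,-.146,.05,1.5 .4378,-.146,.013,1.5
```

```text
2.6 [ 0.4172 -0.1838  0.1615] [3.1412e+00 3.0000e-04 1.4950e+00] 0.0559 [-0.4  0.9 -0.2]
.4378,-.146,.05,1.5 -> [ 3.93  1.77 11.15] -0.28
.4378,-.146,.013,1.5 -> [0.  0.  3.7] -0.0
```

Call:
jog_arm(
  commands=[
    [2, 0.9, 4, 0, 0, 0],
    [3.9, 1.8, 8, 0, 0, 0],
    [3.9, 1.8, 11, 0, 0, 0],
    [3.9, 1.8, 11, 0, 0, 0],
    [3.9, 1.8, 11, 0, 0, 0],
  ],
)

```text
clock: 3.1
position: [0.4381, -0.1457, 0.0516]
eef_rot: [-3.14, -0.0, 1.496]
ft_force: [0.2, -0.6, 0.9]
opening: 0.0558
gripper_force: 0.0
```

Call:
jog_arm(
  commands=[
    [0, 0, 1, 0, 0, 0],
    [0, 0, 2, 0, 0, 0],
    [0, 0, 3, 0, 0, 0],
    [0, 0, 3.8, 0, 0, 0],
    [0, 0, 3.8, 0, 0, 0],
  ],
)

```text
clock: 3.6
position: [0.4377, -0.1449, 0.0122]
eef_rot: [-3.14, -0.0, 1.497]
ft_force: [0.5, -0.5, -0.1]
opening: 0.0554
gripper_force: 0.0
```

Call:
jog_arm(
  commands=[
    [0, 0, 0, 0, 0, 0],
    [0, 0, 0, 0, 0, 0],
    [0, 0, 0, 0, 0, 0],
    [0, 0, 0, 0, 0, 0],
    [0, 0, 0, 0, 0, 0],
  ],
  fingers=-1,
  grip_force=50,
)

```text
clock: 4.1
position: [0.4386, -0.1451, 0.0137]
eef_rot: [3.141, 0.0, 1.498]
ft_force: [-1.8, 0.1, 6.3]
opening: 0.0258
gripper_force: 49.2
```

Call:
jog_arm(
  commands=[
    [0, 0, 0, 0, 0, 0],
    [0, 0, 0, 0, 0, 0],
    [0, 0, -1, 0, 0, 0],
    [0, 0, -3, 0, 0, 0],
    [0, 0, -5, 0, 0, 0],
  ],
)

```text
clock: 4.6
position: [0.4381, -0.145, 0.0641]
eef_rot: [-3.141, -0.0, 1.498]
ft_force: [0.8, 0.2, -2.1]
opening: 0.0257
gripper_force: 49.6
```

```bash
python3 go.py .636,-.1126,.066,1.5 .636,-.1126,.018,1.5
```

```text
4.6 [ 0.4381 -0.145   0.0641] [-3.1408e+00 -2.0000e-04  1.4975e+00] 0.0257 [ 0.8  0.2 -2.1]
.636,-.1126,.066,1.5 -> [ 4.68 19.5  -0.19] -0.14
.636,-.1126,.018,1.5 -> [0.  0.  4.8] -0.0
```

Call:
jog_arm(
  commands=[
    [1.1, 4.5, 0, 0, 0, 0],
    [2.2, 9, 0, 0, 0, 0],
    [3.3, 13.5, 0, 0, 0, 0],
    [4.3, 17.5, 0, 0, 0, 0],
    [4.7, 19.5, 0, 0, 0, 0],
  ],
)

```text
clock: 5.1
position: [0.6401, -0.1117, 0.0642]
eef_rot: [3.138, 0.0, 1.498]
ft_force: [-0.4, -0.1, -2.6]
opening: 0.0258
gripper_force: 49.8
```

Call:
jog_arm(
  commands=[
    [0, 0, 0, 0, 0, 0],
    [0, 0, 1.5, 0, 0, 0],
    [0, 0, 3, 0, 0, 0],
    [0, 0, 4, 0, 0, 0],
    [0, 0, 4.5, 0, 0, 0],
  ],
)

```text
clock: 5.6
position: [0.6343, -0.1125, 0.0166]
eef_rot: [-3.138, -0.0, 1.497]
ft_force: [-15.8, 2.6, 41.9]
opening: 0.026
gripper_force: 54.0
```

Call:
jog_arm(
  commands=[
    [0, 0, 0, 0, 0, 0],
    [0, 0, 0, 0, 0, 0],
    [0, 0, 0.2, 0, 0, 0],
    [0, 0, 0.2, 0, 0, 0],
    [0, 0, 0.2, 0, 0, 0],
  ],
)

```text
clock: 6.1
position: [0.6365, -0.1126, 0.0168]
eef_rot: [3.141, 0.0, 1.498]
ft_force: [-1.7, -0.7, 5.1]
opening: 0.0261
gripper_force: 50.4
```

Call:
jog_arm(
  commands=[
    [0, 0, 0, 0, 0, 0],
    [0, 0, 0, 0, 0, 0],
    [0, 0, -1, 0, 0, 0],
    [0, 0, -3, 0, 0, 0],
    [0, 0, -6, 0, 0, 0],
  ],
  fingers=0.3,
)

```text
clock: 6.6
position: [0.6353, -0.1123, 0.076]
eef_rot: [-3.139, -0.0, 1.497]
ft_force: [0.2, 0.1, 0.6]
opening: 0.0558
gripper_force: 0.0
```

```bash
python3 go.py .464,.0004,.07,1.67 .464,.0004,.0145,1.67
```

```text
6.6 [ 0.6353 -0.1123  0.076 ] [-3.1389e+00 -3.0000e-04  1.4975e+00] 0.0558 [0.2 0.1 0.6]
.464,.0004,.07,1.67 -> [  9.98 -17.91   0.6 ] -9.88
.464,.0004,.0145,1.67 -> [0.   0.   5.55] -0.0
```

Call:
jog_arm(
  commands=[
    [2, -3.6, 0, 0, 0, -2],
    [4, -7.2, 0, 0, 0, -4],
    [6, -10.8, 0, 0, 0, -6],
    [8, -14.4, 0.3, 0, 0, -8],
    [10, -17.9, 0.6, 0, 0, -9.9],
  ],
)

```text
clock: 7.1
position: [0.4641, 0.001, 0.071]
eef_rot: [3.14, 0.0, 1.671]
ft_force: [0.6, 0.1, -0.1]
opening: 0.0555
gripper_force: 0.0
```

Call:
jog_arm(
  commands=[
    [0, 0, 0, 0, 0, 0],
    [0, 0, 0.5, 0, 0, 0],
    [0, 0, 1.5, 0, 0, 0],
    [0, 0, 2.5, 0, 0, 0],
    [0, 0, 3, 0, 0, 0],
  ],
)

```text
clock: 7.6
position: [0.4652, -0.0001, 0.0389]
eef_rot: [-3.14, -0.0, 1.67]
ft_force: [-0.8, -0.4, -1.1]
opening: 0.0556
gripper_force: 0.0
```

Call:
jog_arm(
  commands=[
    [0, 0, 1, 0, 0, 0],
    [0, 0, 2, 0, 0, 0],
    [0, 0, 2.5, 0, 0, 0],
    [0, 0, 2.5, 0, 0, 0],
    [0, 0, 2.5, 0, 0, 0],
  ],
)

```text
clock: 8.1
position: [0.4652, 0.0003, 0.0152]
eef_rot: [-3.141, -0.0, 1.67]
ft_force: [-0.2, -0.5, 0.4]
opening: 0.0555
gripper_force: 0.0
```

Call:
jog_arm(
  commands=[
    [0, 0, 0, 0, 0, 0],
    [0, 0, 0, 0, 0, 0],
    [0, 0, 0, 0, 0, 0],
    [0, 0, 0, 0, 0, 0],
    [0, 0, 0, 0, 0, 0],
  ],
  fingers=-1,
  grip_force=50,
)

```text
clock: 8.6
position: [0.4655, 0.0003, 0.0159]
eef_rot: [3.141, 0.0, 1.67]
ft_force: [-1.6, 0.7, 6.4]
opening: 0.0345
gripper_force: 50.5
```

Call:
jog_arm(
  commands=[
    [0, 0, 0, 0, 0, 0],
    [0, 0, -1, 0, 0, 0],
    [0, 0, -3, 0, 0, 0],
    [0, 0, -5, 0, 0, 0],
    [0, 0, -7.5, 0, 0, 0],
  ],
)

```text
clock: 9.1
position: [0.4646, 0.0004, 0.0912]
eef_rot: [-3.141, -0.0, 1.67]
ft_force: [0.8, -0.1, -1.9]
opening: 0.0345
gripper_force: 50.4
```

```bash
python3 go.py .6645,.1413,.09,1.46
```

```text
9.1 [4.646e-01 4.000e-04 9.120e-02] [-3.1406e+00 -1.0000e-04  1.6703e+00] 0.0345 [ 0.8 -0.1 -1.9]
.6645,.1413,.09,1.46 -> [12.04 21.3   0.12] 12.05
```

Call:
jog_arm(
  commands=[
    [2, 3.6, 0, 0, 0, 2],
    [4.5, 8, 0, 0, 0, 4],
    [7, 12.4, 0, 0, 0, 6],
    [9.5, 16.8, 0, 0, 0, 9],
    [12, 21.3, 0, 0, 0, 12],
  ],
)

```text
clock: 9.6
position: [0.6637, 0.1404, 0.091]
eef_rot: [3.142, 0.0, 1.459]
ft_force: [0.8, -1.2, -1.7]
opening: 0.0347
gripper_force: 50.6
```

Call:
jog_arm(
  commands=[
    [0, 0, 0, 0, 0, 0],
    [0, 0, 0, 0, 0, 0],
    [0, 0, 0, 0, 0, 0],
    [0, 0, 0, 0, 0, 0],
    [0, 0, 0, 0, 0, 0],
  ],
)

```text
clock: 10.1
position: [0.6618, 0.1383, 0.0906]
eef_rot: [-3.141, 0.0, 1.46]
ft_force: [-1.0, 0.7, -2.0]
opening: 0.0342
gripper_force: 50.8
```

```bash
python3 - <<'E'
from h import *
import pickle
o=get_obs();print(o["position"],o["eef_rot"],o["clock"])
D={c:snapshot(c) for c in("top","scene")};pickle.dump(D,open("D2.pkl","wb"))
ims=[]
for c in D:
    u,v=proj(D[c],[[.6645,.1413,.07]])[0].astype(int);h=30 if c=="top" else 45
    ims.append(cv2.resize(D[c]["image"][v-h:v+h,u-h:u+h],(400,400),interpolation=cv2.INTER_CUBIC));print(c,u,v)
save("hover",np.hstack(ims))
E
```

```text
[0.66175425 0.13827325 0.0905941 ] [-3.14125258e+00  1.43397193e-04  1.46025994e+00] 10.1
top 276 157
scene 302 250
```

View pics/hover.png

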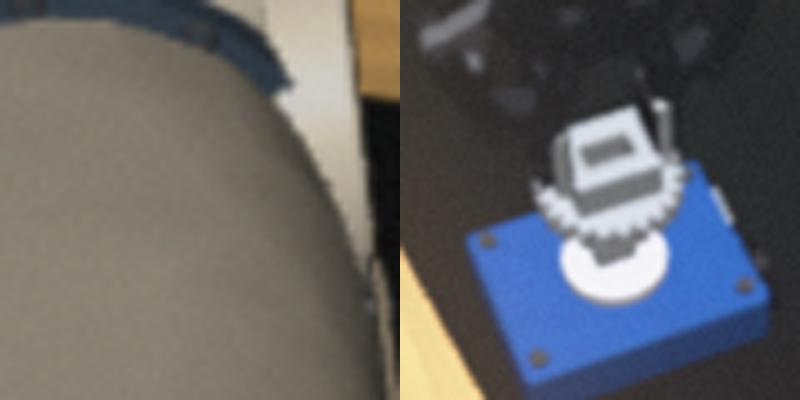

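```bash
cat > slot.py <<'E'
from fit import *
def slotfit(s,x0,z):
    "fit slot opening (dark) inside bright block top, top plane z"
    img=s["image"].astype(float).mean(2)
    P=rect(.0345,.0305,0); Q=rect(.021,.012,0)
    u,v=proj(s,[[x0[0],x0[1],z]])[0].astype(int); b=(u-26,v-26,u+26,v+26); I=img[b[1]:b[3],b[0]:b[2]]
    best=None
    def f(p):
        x=[x0[0]+p[0]/1e3,x0[1]+p[1]/1e3,x0[2]+p[2]/50,z]
        A=render(s,[P],x,b);B=render(s,[Q],x,b); wgt=A
        # within block top: two-level model
        M=np.c_[(A-B).ravel(),B.ravel()]; k=wgt.ravel()>.9
        c,*_=np.linalg.lstsq(M[k],I.ravel()[k],rcond=None); r=M[k]@c-I.ravel()[k]
        return (r**2).mean() if c[0]>c[1] else 1e6
    r=minimize(f,np.zeros(3),method="Nelder-Mead",options=dict(initial_simplex=np.vstack([np.zeros(3),4*np.eye(3)]),xatol=.02,fatol=.01))
    return np.round([x0[0]+r.x[0]/1e3,x0[1]+r.x[1]/1e3,x0[2]+r.x[2]/50],4),round(r.fun,1)
E
python3 - <<'E'
from slot import *
import pickle
D=pickle.load(open("D.pkl","rb"));E=pickle.load(open("D2.pkl","rb"))
print(slotfit(D["scene"],(.4619,-.0004,.08),.028),slotfit(D["top"],(.466,.001,.1),.028))
for dz in(-.002,0,.002):print(slotfit(E["scene"],(.660,.138,-.11),.1031+dz))
f=E["scene"]["image"]; s=E["scene"]
# seat in same camera: ellipse check
print(np.round(proj(s,[[.663,.141,.036],[.663,.141,.0565]]),1))
from h import *
o=get_obs();print(o["position"],o["clock"])
# overlay
im=cv2.resize(f[200:300,250:370],None,fx=6,fy=6,interpolation=cv2.INTER_CUBIC)
def draw(P,col):
    q=((proj(s,P)-[250,200]+.5)*6-.5).astype(int); cv2.polylines(im,[q],True,col,1)
X,_=slotfit(s,(.660,.138,-.11),.1031)
draw(place(rect(.021,.012,.028),[*X,.0751]),(255,0,0));draw(place(rect(.036,.032,.028),[*X,.0751]),(0,255,0));draw(place(circ(.03,.01),[*X,.0751]),(255,255,0))
for t,yw in(((.663,.141),-.113),):
    draw(place(circ(.022,.036),[*t,yw,0]),(255,0,255)); draw(place(rect(.018,.009,.052),[*t,yw,0]),(255,0,0)); draw(place(rect(.11,.084,.03),[*t,yw,0]),(0,255,0))
save("ov",im)
E
```

```text
(array([0.4641, 0.0026, 0.0736]), np.float64(105.5)) (array([0.4652, 0.001 , 0.099 ]), np.float64(103.9))
(array([ 0.6609,  0.1397, -0.1137]), np.float64(466.1))
(array([ 0.6616,  0.1411, -0.1801]), np.float64(530.8))
(array([ 0.6623,  0.1429, -0.1243]), np.float64(525.5))
[[304.6 261.7]
 [304.  254.9]]
[0.66211168 0.13849999 0.09058472] 10.2
```

View pics/ov.png

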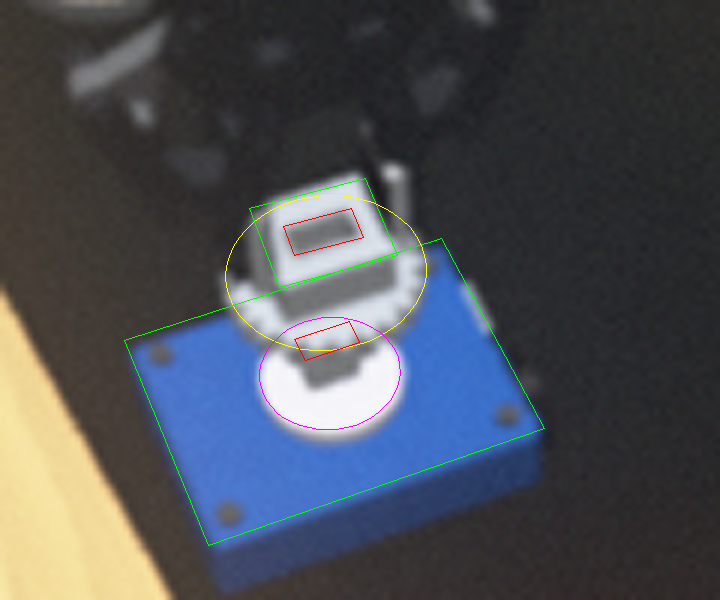

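```bash
python3 - <<'E'
from slot import *
import pickle
D=pickle.load(open("D.pkl","rb"));E=pickle.load(open("D2.pkl","rb"))
for k in("top","scene"):
    s=D[k];f=cv2.resize(s["image"],None,fx=4,fy=4,interpolation=cv2.INTER_CUBIC).astype(int)
    def hullmask(m,c):
        n,l=cv2.connectedComponents(m.astype(np.uint8)); 
        lab=l[int(c[1]*4),int(c[0]*4)]
        if lab==0: lab=np.bincount(l[int(c[1]*4)-30:int(c[1]*4)+30,int(c[0]*4)-30:int(c[0]*4)+30].ravel(),minlength=n)[1:].argmax()+1
        h=cv2.convexHull(np.argwhere(l==lab)[:,::-1].astype(np.int32)); o=np.zeros(l.shape,np.uint8);cv2.fillConvexPoly(o,h,255)
        return cv2.resize(o,(640,400),interpolation=cv2.INTER_AREA)/255.
    c=proj(s,[[.6645,.1413,.036]])[0]
    ms=hullmask(f[...,0]>135,c)
    for M in([cyl(.022,.030,.036)],[circ(.022,.036)]):
        x,e=fit([(s,ms)],M,(.665,.1415,0),half=18 if k=="top" else 30);print("seat",k,np.round(x,4),e)
    mt=hullmask((f[...,2]>60)&(f[...,2]>f[...,0]*1.6),c+[12,0] if k=="top" else c+[20,0])
    x,e=fit([(s,mt)],MODELS["tester"],(.6645,.1413,-.11),True,half=50 if k=="top" else 72);print("body",k,np.round(x,4),e)
# held gear disc: visible lower outline in scene
s=E["scene"];im=s["image"]
a=cv2.resize(im[220:280,275:335],(400,400),interpolation=cv2.INTER_CUBIC)
g=im.astype(float).mean(2)
X,e=slotfit(s,(.661,.140,-.11),.1027);print(X,e)
E
```

```text
seat top [0.6661 0.1415 0.    ] 1.9512802768166089
seat top [0.6653 0.1412 0.    ] 0.4405536332179931
body top [ 0.6673  0.1423 -0.1108] 29.87097270280661
seat scene [0.6626 0.1406 0.    ] 5.1132641291810845
seat scene [0.6636 0.1425 0.    ] 35.09450211457131
body scene [ 0.6613  0.1407 -0.1097] 60.774240676662814
[ 0.6615  0.1413 -0.1206] 485.0
```

Call:
jog_arm(
  commands=[
    [0.25, 0.22, 0, 0, 0, 0],
    [0.25, 0.22, 0.5, 0, 0, 0],
    [0.25, 0.22, 1, 0, 0, 0],
    [0.25, 0.22, 1.4, 0, 0, 0],
    [0.25, 0.22, 1.6, 0, 0, 0],
  ],
)

```text
clock: 10.7
position: [0.6644, 0.1412, 0.0733]
eef_rot: [-3.14, 0.0, 1.461]
ft_force: [-0.9, -0.5, -2.6]
opening: 0.0346
gripper_force: 50.8
```

Call:
jog_arm(
  commands=[
    [0, 0, 0.1, 0, 0, 0],
    [0, 0, 0.2, 0, 0, 0],
    [0, 0, 0.3, 0, 0, 0],
    [0, 0, 0.4, 0, 0, 0],
    [0, 0, 0.4, 0, 0, 0],
  ],
)

```text
clock: 11.2
position: [0.6649, 0.1413, 0.0702]
eef_rot: [-3.142, 0.0, 1.461]
ft_force: [0.3, 0.1, -2.5]
opening: 0.0345
gripper_force: 50.8
```

Call:
jog_arm(
  commands=[
    [0, 0, 0.1, 0, 0, 0],
    [0, 0, 0.2, 0, 0, 0],
    [0, 0, 0.3, 0, 0, 0],
    [0, 0, 0.4, 0, 0, 0],
    [0, 0, 0.4, 0, 0, 0],
  ],
)

```text
clock: 11.7
position: [0.6646, 0.1413, 0.066]
eef_rot: [-3.141, 0.0, 1.461]
ft_force: [-1.3, 0.1, -2.5]
opening: 0.0345
gripper_force: 50.8
```

Call:
jog_arm(
  commands=[
    [0, 0, 0.1, 0, 0, 0],
    [0, 0, 0.2, 0, 0, 0],
    [0, 0, 0.2, 0, 0, 0],
    [0, 0, 0.2, 0, 0, 0],
    [0, 0, 0.2, 0, 0, 0],
  ],
)

```text
clock: 12.2
position: [0.6647, 0.1413, 0.0641]
eef_rot: [-3.141, 0.0, 1.461]
ft_force: [-2.3, -0.6, -3.6]
opening: 0.0349
gripper_force: 50.7
```

Call:
jog_arm(
  commands=[
    [0, 0, 0.2, 0, 0, 0],
    [0, 0, 0.4, 0, 0, 0],
    [0, 0, 0.6, 0, 0, 0],
    [0, 0, 0.8, 0, 0, 0],
    [0, 0, 0.9, 0, 0, 0],
  ],
)

```text
clock: 12.7
position: [0.6647, 0.1412, 0.055]
eef_rot: [-3.141, 0.0, 1.461]
ft_force: [-4.3, 0.0, 0.3]
opening: 0.0344
gripper_force: 51.1
```

Call:
jog_arm(
  commands=[
    [0, 0, 0.1, 0, 0, 0],
    [0, 0, 0.2, 0, 0, 0],
    [0, 0, 0.3, 0, 0, 0],
    [0, 0, 0.3, 0, 0, 0],
    [0, 0, 0.3, 0, 0, 0],
  ],
)

```text
clock: 13.2
position: [0.6647, 0.1413, 0.0521]
eef_rot: [-3.141, 0.0, 1.461]
ft_force: [-5.1, 0.8, -1.6]
opening: 0.0344
gripper_force: 50.9
```

Nearly on the seat; I'll release, which lets it drop the last fraction, and rise.

Call:
jog_arm(
  commands=[
    [0, 0, 0.05, 0, 0, 0],
    [0, 0, 0.05, 0, 0, 0],
    [0, 0, 0.05, 0, 0, 0],
    [0, 0, 0.05, 0, 0, 0],
    [0, 0, 0.05, 0, 0, 0],
  ],
  fingers=0.3,
)

```text
clock: 13.7
position: [0.6653, 0.1413, 0.052]
eef_rot: [3.141, -0.0, 1.461]
ft_force: [-0.0, -0.6, 0.3]
opening: 0.0556
gripper_force: 0.0
```

Call:
jog_arm(
  commands=[
    [0, 0, -0.5, 0, 0, 0],
    [0, 0, -1.5, 0, 0, 0],
    [0, 0, -3, 0, 0, 0],
    [0, 0, -4, 0, 0, 0],
    [0, 0, -4, 0, 0, 0],
  ],
)

```text
clock: 14.2
position: [0.6665, 0.1416, 0.0946]
eef_rot: [3.138, -0.001, 1.461]
ft_force: [0.7, -0.2, 0.5]
opening: 0.0558
gripper_force: 0.0
```

```bash
python3 go.py .4283,.1271,.07,1.9 .4283,.1271,.015,1.9
```

```text
14.2 [0.6665 0.1416 0.0946] [ 3.1377e+00 -1.3000e-03  1.4609e+00] 0.0558 [ 0.7 -0.2  0.5]
.4283,.1271,.07,1.9 -> [ -4.05 -23.52   2.46] -25.16
.4283,.1271,.015,1.9 -> [0.  0.  5.5] -0.0
```

Call:
jog_arm(
  commands=[
    [-0.8, -4.7, 0, 0, 0, -5],
    [-1.6, -9.4, 0, 0, 0, -10],
    [-2.4, -14.1, 0, 0, 0, -15],
    [-3.2, -18.8, 1, 0, 0, -20],
    [-4, -23.5, 2, 0, 0, -25],
  ],
)

```text
clock: 14.7
position: [0.4253, 0.1271, 0.0719]
eef_rot: [3.14, 0.0, 1.901]
ft_force: [-0.7, -0.2, -0.2]
opening: 0.0554
gripper_force: 0.0
```

Call:
jog_arm(
  commands=[
    [0, 0, 0, 0, 0, 0],
    [0, 0, 0, 0, 0, 0],
    [0, 0, 0, 0, 0, 0],
    [0, 0, 0, 0, 0, 0],
    [0, 0, 0, 0, 0, 0],
  ],
)

```text
clock: 15.2
position: [0.4282, 0.1275, 0.0719]
eef_rot: [3.141, 0.0, 1.897]
ft_force: [0.0, 0.0, 0.3]
opening: 0.0552
gripper_force: 0.0
```

```bash
python3 go.py .4283,.1271,.015,1.9
```

```text
15.2 [0.4282 0.1275 0.0719] [3.1406 0.     1.8967] 0.0552 [0.  0.  0.3]
.4283,.1271,.015,1.9 -> [-0.04  0.    5.69] -0.19
```

Call:
jog_arm(
  commands=[
    [0, 0, 1.2, 0, 0, 0],
    [0, 0, 2.5, 0, 0, 0],
    [0, 0, 4, 0, 0, 0],
    [0, 0, 5, 0, 0, 0],
    [0, 0, 5.7, 0, 0, 0],
  ],
)

```text
clock: 15.7
position: [0.4266, 0.1271, 0.0135]
eef_rot: [-3.14, -0.0, 1.897]
ft_force: [-0.0, 0.6, 0.5]
opening: 0.0556
gripper_force: 0.0
```

Call:
jog_arm(
  commands=[
    [0, 0, 0, 0, 0, 0],
    [0, 0, 0, 0, 0, 0],
    [0, 0, 0, 0, 0, 0],
    [0, 0, 0, 0, 0, 0],
    [0, 0, 0, 0, 0, 0],
  ],
  fingers=-1,
)

```text
clock: 16.2
position: [0.4272, 0.1274, 0.0151]
eef_rot: [3.141, 0.0, 1.897]
ft_force: [0.2, -0.4, -0.9]
opening: 0.0255
gripper_force: 49.1
```

Call:
jog_arm(
  commands=[
    [0, 0, 0, 0, 0, 0],
    [0, 0, 0, 0, 0, 0],
    [0, 0, -1, 0, 0, 0],
    [0, 0, -3, 0, 0, 0],
    [0, 0, -5, 0, 0, 0],
  ],
)

```text
clock: 16.7
position: [0.4265, 0.1272, 0.0656]
eef_rot: [-3.141, -0.0, 1.897]
ft_force: [0.4, -0.3, -1.4]
opening: 0.0251
gripper_force: 49.4
```

```bash
python3 go.py .5565,.3321,.065,1.9 .5565,.3321,.019,1.9
```

```text
16.7 [0.4265 0.1272 0.0656] [-3.1406e+00 -1.0000e-04  1.8972e+00] 0.0251 [ 0.4 -0.3 -1.4]
.5565,.3321,.065,1.9 -> [15.24 18.88  0.06] -0.16
.5565,.3321,.019,1.9 -> [0.  0.  4.6] -0.0
```

Call:
jog_arm(
  commands=[
    [3, 3.8, 0, 0, 0, 0],
    [6, 7.6, 0, 0, 0, 0],
    [9.2, 11.4, 0, 0, 0, 0],
    [12.4, 15.2, 0, 0, 0, 0],
    [15.2, 18.9, 0, 0, 0, 0],
  ],
)

```text
clock: 17.2
position: [0.5579, 0.334, 0.0656]
eef_rot: [3.141, -0.0, 1.898]
ft_force: [0.0, 0.2, -0.4]
opening: 0.025
gripper_force: 49.4
```

Call:
jog_arm(
  commands=[
    [0, 0, 0, 0, 0, 0],
    [0, 0, 0, 0, 0, 0],
    [0, 0, 1.5, 0, 0, 0],
    [0, 0, 3, 0, 0, 0],
    [0, 0, 4, 0, 0, 0],
  ],
)

```text
clock: 17.7
position: [0.5558, 0.3303, 0.0227]
eef_rot: [-3.139, 0.001, 1.896]
ft_force: [-0.0, -0.4, -1.3]
opening: 0.0253
gripper_force: 49.6
```

Call:
jog_arm(
  commands=[
    [0, 0, 0.2, 0, 0, 0],
    [0, 0, 0.4, 0, 0, 0],
    [0, 0, 0.5, 0, 0, 0],
    [0, 0, 0.6, 0, 0, 0],
    [0, 0, 0.6, 0, 0, 0],
  ],
)

```text
clock: 18.2
position: [0.5574, 0.332, 0.0191]
eef_rot: [3.141, -0.0, 1.897]
ft_force: [1.2, -0.4, -1.4]
opening: 0.0252
gripper_force: 49.6
```

Call:
jog_arm(
  commands=[
    [0, 0, 0.05, 0, 0, 0],
    [0, 0, 0.1, 0, 0, 0],
    [0, 0, 0.1, 0, 0, 0],
    [0, 0, 0.1, 0, 0, 0],
    [0, 0, 0.1, 0, 0, 0],
  ],
)

```text
clock: 18.7
position: [0.5574, 0.332, 0.0181]
eef_rot: [3.141, -0.0, 1.897]
ft_force: [-0.8, 0.6, 3.8]
opening: 0.0255
gripper_force: 50.0
```

Call:
jog_arm(
  commands=[
    [0, 0, 0, 0, 0, 0],
    [0, 0, 0, 0, 0, 0],
    [0, 0, 0, 0, 0, 0],
    [0, 0, -2, 0, 0, 0],
    [0, 0, -5, 0, 0, 0],
  ],
  fingers=0.3,
)

```text
clock: 19.2
position: [0.5559, 0.331, 0.0664]
eef_rot: [-3.138, 0.001, 1.897]
ft_force: [0.4, 0.7, 0.6]
opening: 0.0555
gripper_force: 0.0
```

```bash
python3 go.py .3635,.290,.06,1.9
```

```text
19.2 [0.5559 0.331  0.0664] [-3.1377e+00  8.0000e-04  1.8972e+00] 0.0555 [0.4 0.7 0.6]
.3635,.290,.06,1.9 -> [  2.28 -19.54   0.64] -0.16
```

Call:
jog_arm(
  commands=[
    [0.5, -4, 0, 0, 0, 0],
    [1, -8, 0, 0, 0, 0],
    [1.5, -12, 0, 0, 0, 0],
    [1.9, -16, 0, 0, 0, 0],
    [2.2, -19.7, 0, 0, 0, 0],
  ],
)

```text
clock: 19.7
position: [0.3618, 0.2889, 0.0678]
eef_rot: [-3.141, -0.0, 1.897]
ft_force: [-0.1, 0.9, 0.2]
opening: 0.0556
gripper_force: 0.0
```

Call:
jog_arm(
  commands=[
    [0, 0, 0, 0, 0, 0],
    [0, 0, 0, 0, 0, 0],
    [0, 0, 0, 0, 0, 0],
    [0, 0, 1, 0, 0, 0],
    [0, 0, 2, 0, 0, 0],
  ],
)

```text
clock: 20.2
position: [0.3646, 0.2899, 0.0471]
eef_rot: [3.141, -0.0, 1.897]
ft_force: [0.7, -0.9, 0.2]
opening: 0.0554
gripper_force: 0.0
```

```bash
python3 go.py .3635,.290,.015,1.9
```

```text
20.2 [0.3646 0.2899 0.0471] [ 3.1406e+00 -3.0000e-04  1.8967e+00] 0.0554 [ 0.7 -0.9  0.2]
.3635,.290,.015,1.9 -> [ 0.04 -0.1   3.21] -0.19
```

Call:
jog_arm(
  commands=[
    [0, -0.1, 1, 0, 0, 0],
    [0, -0.1, 2, 0, 0, 0],
    [0, -0.1, 2.8, 0, 0, 0],
    [0, -0.1, 3.3, 0, 0, 0],
    [0, -0.1, 3.3, 0, 0, 0],
  ],
)

```text
clock: 20.7
position: [0.3622, 0.2889, 0.014]
eef_rot: [-3.14, 0.0, 1.897]
ft_force: [-0.5, 0.1, 0.7]
opening: 0.0557
gripper_force: 0.0
```

Call:
jog_arm(
  commands=[
    [0, 0, 0, 0, 0, 0],
    [0, 0, 0, 0, 0, 0],
    [0, 0, 0, 0, 0, 0],
    [0, 0, 0, 0, 0, 0],
    [0, 0, 0, 0, 0, 0],
  ],
  fingers=-1,
)

```text
clock: 21.2
position: [0.363, 0.2895, 0.0154]
eef_rot: [3.141, -0.0, 1.897]
ft_force: [-0.5, 0.3, 6.5]
opening: 0.0254
gripper_force: 49.1
```

Call:
jog_arm(
  commands=[
    [0, 0, 0, 0, 0, 0],
    [0, 0, -1, 0, 0, 0],
    [0, 0, -3, 0, 0, 0],
    [0, 0, -5, 0, 0, 0],
    [0, 0, -6, 0, 0, 0],
  ],
)

```text
clock: 21.7
position: [0.3631, 0.2896, 0.0765]
eef_rot: [3.14, -0.001, 1.897]
ft_force: [-0.4, -0.8, -3.3]
opening: 0.025
gripper_force: 49.9
```

```bash
python3 go.py .44,-.02,.085,1.5 .521,-.3747,.085,1.2
```

```text
21.7 [0.3631 0.2896 0.0765] [ 3.1398e+00 -6.0000e-04  1.8973e+00] 0.025 [-0.4 -0.8 -3.3]
.44,-.02,.085,1.5 -> [-31.79  -2.64  -0.85] 22.76
.521,-.3747,.085,1.2 -> [-34.81  10.59   0.  ] 17.19
```

Call:
jog_arm(
  commands=[
    [-4.5, -0.4, 0, 0, 0, 0],
    [-9, -0.8, 0, 0, 0, 0],
    [-13.5, -1.2, 0, 0, 0, 0],
    [-18, -1.7, 0, 0, 0, 0],
    [-22.6, -2.1, 0, 0, 0, 0],
  ],
)

```text
clock: 22.2
position: [0.4151, 0.0668, 0.075]
eef_rot: [3.141, -0.0, 1.898]
ft_force: [1.8, 0.7, -3.7]
opening: 0.0256
gripper_force: 49.9
```

Call:
jog_arm(
  commands=[
    [-4.5, -0.4, 0, 0, 0, 0],
    [-9, -0.8, 0, 0, 0, 0],
    [-13.5, -1.2, 0, 0, 0, 0],
    [-18, -1.7, 0, 0, 0, 0],
    [-22.6, -2.1, 0, 0, 0, 0],
  ],
)

```text
clock: 22.7
position: [0.4675, -0.1543, 0.0749]
eef_rot: [-3.141, -0.0, 1.897]
ft_force: [1.5, 1.1, -3.6]
opening: 0.0256
gripper_force: 49.9
```

Call:
jog_arm(
  commands=[
    [-4.5, -0.4, 0, 0, 0, 0],
    [-9, -0.8, 0, 0, 0, 0],
    [-13.5, -1.2, 0, 0, 0, 0],
    [-18, -1.7, 0, 0, 0, 0],
    [-22.6, -2.1, 0, 0, 0, 0],
  ],
)

```text
clock: 23.2
position: [0.52, -0.3748, 0.0746]
eef_rot: [-3.141, -0.001, 1.897]
ft_force: [0.4, 0.8, -3.4]
opening: 0.0251
gripper_force: 49.9
```

Call:
jog_arm(
  commands=[
    [0, 0, 0, 0, 0, 0],
    [0, 0, 0, 0, 0, 0],
    [0, 0, 0, 0, 0, 0],
    [0, 0, 0, 0, 0, 0],
    [0, 0, 0, 0, 0, 0],
  ],
)

```text
clock: 23.7
position: [0.5203, -0.3721, 0.0748]
eef_rot: [-3.141, -0.0, 1.898]
ft_force: [0.6, -0.1, -3.1]
opening: 0.0254
gripper_force: 49.9
```

```bash
python3 go.py .521,-.3747,.03,1.897
```

```text
23.7 [ 0.5203 -0.3721  0.0748] [-3.1413e+00 -4.0000e-04  1.8984e+00] 0.0254 [ 0.6 -0.1 -3.1]
.521,-.3747,.03,1.897 -> [-0.27 -0.02  4.48] 0.08
```

Floor contact should come at about z = 0.0184.

Call:
jog_arm(
  commands=[
    [-0.3, 0, 1, 0, 0, 0],
    [-0.3, 0, 2.5, 0, 0, 0],
    [-0.3, 0, 4, 0, 0, 0],
    [-0.3, 0, 5, 0, 0, 0],
    [-0.3, 0, 5, 0, 0, 0],
  ],
)

```text
clock: 24.2
position: [0.5199, -0.375, 0.0222]
eef_rot: [-3.139, -0.003, 1.897]
ft_force: [0.7, 0.2, -3.6]
opening: 0.0251
gripper_force: 49.9
```

Call:
jog_arm(
  commands=[
    [0, 0, 0.2, 0, 0, 0],
    [0, 0, 0.4, 0, 0, 0],
    [0, 0, 0.55, 0, 0, 0],
    [0, 0, 0.6, 0, 0, 0],
    [0, 0, 0.6, 0, 0, 0],
  ],
)

```text
clock: 24.7
position: [0.5214, -0.3761, 0.019]
eef_rot: [3.141, 0.0, 1.897]
ft_force: [0.0, 0.5, -3.4]
opening: 0.0253
gripper_force: 49.9
```

Call:
jog_arm(
  commands=[
    [0, 0, 0, 0, 0, 0],
    [0, 0, 0, 0, 0, 0],
    [0, 0, 0, 0, 0, 0],
    [0, 0, -2, 0, 0, 0],
    [0, 0, -5, 0, 0, 0],
  ],
  fingers=0.3,
)

```text
clock: 25.2
position: [0.5202, -0.3752, 0.0678]
eef_rot: [-3.14, -0.003, 1.897]
ft_force: [1.5, 0.3, -0.0]
opening: 0.0556
gripper_force: 0.0
```

Call:
jog_arm(
  commands=[
    [-1, -4, -3, 0, 0, 0],
    [-2, -8, -6, 0, 0, 0],
    [-3, -12, -9, 0, 0, 0],
    [-4, -16, -12, 0, 0, 0],
    [-5, -18, -15, 0, 0, 0],
  ],
)

```text
clock: 25.7
position: [0.3642, -0.4817, 0.22]
eef_rot: [-3.141, -0.001, 1.896]
ft_force: [0.8, -0.3, -0.4]
opening: 0.0555
gripper_force: 0.0
```

```bash
python3 - <<'E'
from h import *
t=snapshot("top")["image"];s=snapshot("scene")["image"]
save("end_t",cv2.resize(t[90:330,160:510],None,fx=2.28,fy=2.28,interpolation=cv2.INTER_CUBIC))
save("end_s",cv2.resize(s[90:390,190:520],None,fx=2,fy=2,interpolation=cv2.INTER_CUBIC))
E
```

```text
(no output)
```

View pics/end_t.png

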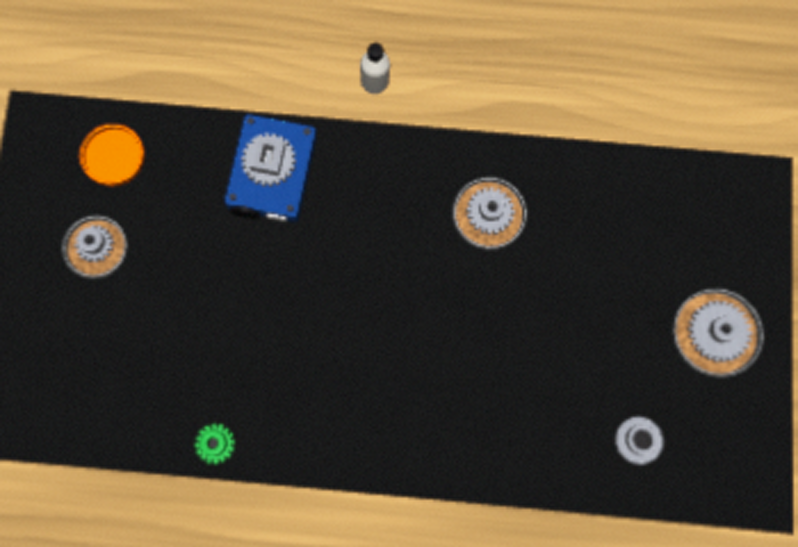

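View pics/end_s.png

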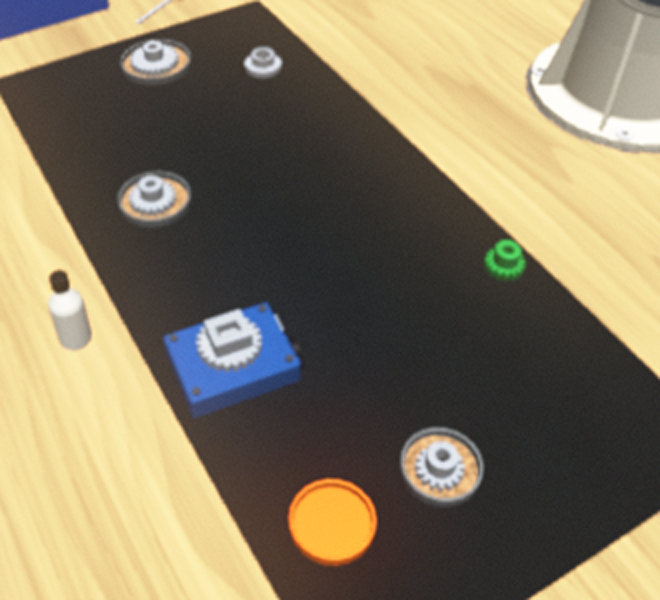

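Both views show the three round gears lying flat in their cork dishes and the slotted gear square on the tester. The collar, bottle and look-alikes are where they were.

```bash
python3 -c "
from workcell import *
print(hand_in())"
```

```text
the job is handed in; nothing more can be done
None
```

The job is handed in at about 26 s of the 99 s allowed. In the last pictures all three round-hubbed gears lie in their own dishes and the slotted gear sits on the tester's seat, while the collar and oil bottle look unmoved; the hand-in call gave no verdict.

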